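# Move the chasing punches to the rack in reverse order

### The job

Move the four chasing punches from the cradles on the grey tray into the dark wooden rack, in reverse order: seen from the robot, the punch at the left end of the tray goes into the right-hand end slot of the rack, the next into the slot beside it, and so on, until the one from the right end of the tray lies in the left-hand end slot. Lay each punch flat in its slot, across both rails and roughly centred between them, and let go of it.

Things in the scene. Friction and masses are not known exactly. Their poses are not given: they have to be found in the camera images.
- tray: Grey plastic tray, fixed, 150 (x) by 264 (y) mm, holding the four cradles in a row along its y, at y = +96, +32, -32, -96 mm. Floor 6 mm thick; rims on its short ends reach 12 mm. Origin: centre of its underside, on the bench; x roughly away from the robot, y roughly to the robot's left. Tray and rack stand side by side; which is on the left varies.
- rack: Dark wood rack, fixed, 130 (x) by 264 (y) mm, 8 mm base. Two rails along y at x = -40, +40 mm, 10 thick, top 30 mm above the bench, open between down to the base. Pale fences up to 40 mm part them into four slots 32 mm wide, centres y = +96, +32, -32, -96 mm. A punch lies along x on both rails. Origin: centre of underside, on the bench; x roughly away from the robot, y to its left.
- punch_red: Loose steel chasing punch: 14 mm square bar, 150 mm long, about 0.2 kg, red grip 60 mm long in its middle; the last 17 mm at +x are an 8 mm square tip. Origin: centre of the underside, 30 mm above the bench at the start; x along the bar to the tip, z up. It starts in the red cradle, tip away from the robot.
- punch_blue: Loose steel chasing punch: 14 mm square bar, 150 mm long, about 0.2 kg, blue grip 60 mm long in its middle; the last 17 mm at +x are an 8 mm square tip. Origin: centre of the underside, 30 mm above the bench at the start; x along the bar to the tip, z up. It starts in the blue cradle, tip away from the robot.
- punch_yellow: Loose steel chasing punch: 14 mm square bar, 150 mm long, about 0.2 kg, yellow grip 60 mm long in its middle; the last 17 mm at +x are an 8 mm square tip. Origin: centre of the underside, 30 mm above the bench at the start; x along the bar to the tip, z up. It starts in the yellow cradle, tip away from the robot.
- punch_white: Loose steel chasing punch: 14 mm square bar, 150 mm long, about 0.2 kg, white grip 60 mm long in its middle; the last 17 mm at +x are an 8 mm square tip. Origin: centre of the underside, 30 mm above the bench at the start; x along the bar to the tip, z up. It starts in the white cradle, tip away from the robot.
- cradle_red: Black cradle with red end tabs, fixed on the tray and parallel to it; it marks where the red punch started. 124 (x) by 56 (y) mm; origin: centre of underside, 6 mm above the bench. Two 10 mm ledges at x = -40, +40 mm, tops 30 mm above the bench, fences to 40 mm, slot 32 mm wide at y = 0; between the ledges it is open down to 10 mm above the bench.
- cradle_blue: Black cradle with blue end tabs, fixed on the tray and parallel to it; it marks where the blue punch started. 124 (x) by 56 (y) mm; origin: centre of underside, 6 mm above the bench. Two 10 mm ledges at x = -40, +40 mm, tops 30 mm above the bench, fences to 40 mm, slot 32 mm wide at y = 0; between the ledges it is open down to 10 mm above the bench.
- cradle_yellow: Black cradle with yellow end tabs, fixed on the tray and parallel to it; it marks where the yellow punch started. 124 (x) by 56 (y) mm; origin: centre of underside, 6 mm above the bench. Two 10 mm ledges at x = -40, +40 mm, tops 30 mm above the bench, fences to 40 mm, slot 32 mm wide at y = 0; between the ledges it is open down to 10 mm above the bench.
- cradle_white: Black cradle with white end tabs, fixed on the tray and parallel to it; it marks where the white punch started. 124 (x) by 56 (y) mm; origin: centre of underside, 6 mm above the bench. Two 10 mm ledges at x = -40, +40 mm, tops 30 mm above the bench, fences to 40 mm, slot 32 mm wide at y = 0; between the ledges it is open down to 10 mm above the bench.
Mind the look-alikes: they are no part of the job. What is shaped like the punch_red but pink or turquoise is not meant.

How it is judged:
By the outcome, as a careful person would: the job done as asked, in the order asked, and still so for the second after the job is handed in, with the robot touching nothing.
It also fails if it takes over 128 s, if anything falls off the work surface, if the arm or the gripper's body presses on something with over 40 N, if the wrist force passes 120 N, or if a joint passes its speed limit or range.

### The arm

A 7-joint arm with a two-finger parallel gripper is mounted at the origin on the work surface. World frame = base frame: x ahead of the robot, y to its left, z up, the work surface at z = 0. Lengths are in m, angles in rad, forces in N, time in s.
With the tool pointing down it reaches from about 0.35 to 0.775 m from the base axis. Payload 3.1 kg.
Tool frame: the origin (TCP) lies midway between the tips of the shut fingers; the grasp point (between the pads) lies 19 mm behind it (grip_point_offset is the distance from the TCP to the grasp point, in m); z points along the fingers, y is the line along which they close (so a half turn about z gives the same grasp; the last joint's range is limited). The gripper opens to 85 mm and grips with 20 to 120 N. Pads are 22 mm wide; open, the fingers measure 114 mm over their backs; the gripper's body (76 mm by 85 mm) begins 54 mm behind the grasp point. The pads swing forward as they close: fully open they stand 13 mm farther back than shut.
Start: joints at [-1.161, 0.311, 0.014, 1.512, -0.004, 1.319, -0.027], TCP at [0.24, 0.495, 0.231] pointing down, gripper open.
Joint ranges: [-2.7, 2.7], [-0.3, 1.91], [-1.27, 1.3], [0.12, 2.57], [-1.44, 4.58], [0.2, 2.03], [-3.05, 3.05]. Speed limits (rad/s): [2.79, 2.79, 3.14, 3.14, 3.14, 3.14, 3.14].

### API

Orientations are given as a rotation vector (axis times angle).
In Python, from station import read_state, grab_frame, hand_in, spot_in, grip_point_offset gives the robot as it stands.
- The arm moves only by the tool jog_arm, never from a script. Its argument "plan" is a list of rows, each an object with "offset": the shift along the world's x, y, z in mm, a list of three; "delta_rot": the turn, a rotation vector about the world's x, y, z in degrees, a list of three. A call has 1 to 8 rows; each row is the pose to reach, as a shift and turn from the pose commanded when the call began; what a row does not reach only later rows make up. A row lasts 1/12 s, in which the tool goes at most 41.7 mm and 7.16 degrees, less where a joint would pass 70% of its speed; a pose out of reach is approached as far as the arm can. A call with a gripper value outside its range is refused whole. "hand" is the opening, from 0 (shut) to 1 (fully open), set as the call begins (left out, the last holds). The fingers move at their own pace and stop on an object; "squeeze" is the grip in N (left out, the last holds). Time passes only in rows, so rows that repeat a pose let the fingers close. It gives the time, the measured TCP pose, the force, the opening and the grip force at its end, in the units of the state.
- read_state(): the state, without advancing time (a new reading comes with each control period).
- grab_frame(name): name is "scene" or "top" or "wrist"; returns a dict with "image" (420x560x3 uint8, red, green, blue), "fx", "fy", "cx", "cy" (pixels), "R" (3x3) and "t" (3): a world point X has camera coordinates R X + t. Camera axes: x right, y down, z forward; pixel columns grow to the right and rows downward; lengths in m; the calibration is good to about 2 mm. A picture is of the moment at which its call begins. There is no depth.
- hand_in(): hands the job in; it is judged then, once.
Trained networks look in a picture, given as the dict that the camera call returned (one of the last four; its "shot" number tells which), for a name from the list of things; names that differ only in an ending like _2 or _b are one class to them, and where a whole thing is asked for, a point or a joint stands for the part that bears it (a point fixed in the world has none). Each returns a list of dicts, best first, with "confidence" (0 to 1); they miss things now and then, are a little off and sometimes report something else, mostly with a low value. They report only what shows in the picture. A call takes as long as a camera call. They do not tell look-alikes from the thing itself.
- spot_in(thing, picture): "centre" ([x, y, z] in m, in world coordinates, good to about 4 mm: the middle of the surface that is visible of it).
The state is a dict: "clock": time; "joint_positions": joint angles; "qd": joint speeds; "joint_torque": joint torques, N m; "tcp_pos": TCP position; "eef_rot": TCP orientation; "force": force on the tool from outside, world axes, zero at the start; "moment": the same for the moment, N m; "finger_gap": finger opening in m; "grasp_force": force on a finger pad.
Only numpy, scipy, OpenCV 4.12 (cv2) and the standard library are available. Lean on these libraries where they do the work, as an engineer would, in place of code of your own. Each camera call takes 0.05 s, during which the arm holds its last target. There are 200 camera calls.

## Working session

There is one attempt and no reset: what is moved stays moved. The work goes in short steps, Python scripts to look and compute and a tool call to move; the robot and the scene stay as the last step left them, time stands still between calls to the robot, and variables do not carry over. Pictures are saved under pics/ and viewed, at most 14 in all, crops included, and the job is handed in when it is done.

Besides the shell and the picture viewer there is one more tool, called after "Request:" by a JSON object that holds its "fn" and its "kwargs". jog_arm: Moves the arm, as the interface text tells. Its arguments: {"type":"object","properties":{"plan":{"type":"array"},"hand":{"type":"number"},"squeeze":{"type":"number"}},"required":["plan"]}

```bash
mkdir -p pics; python3 - <<'E'
from station import *
import cv2
s=read_state(); print(s['clock'],s['tcp_pos'],s['eef_rot'],s['finger_gap'],grip_point_offset if not callable(grip_point_offset) else grip_point_offset())
for n in ("top","scene"):
    f=grab_frame(n); cv2.imwrite(f"pics/{n}0.png",f["image"][:,:,::-1])
    for t in ["tray","rack","punch_red","punch_blue","punch_yellow","punch_white","cradle_red","cradle_blue","cradle_yellow","cradle_white"]:
        print(n,t,[([round(float(v),3) for v in d["centre"]],round(d["confidence"],2)) for d in spot_in(t,f)][:3])
E
```

```text
0.0 [0.23979971 0.49416999 0.23019842] [-0.70340282 -3.06140681  0.00366606] 0.08525145936411925 0.0187
top tray [([0.573, -0.205, 0.005], 0.63)]
top rack [([0.579, 0.208, 0.01], 0.76)]
top punch_red [([0.555, -0.295, 0.043], 0.85), ([0.63, -0.461, 0.009], 0.73), ([0.308, -0.381, 0.013], 0.57)]
top punch_blue [([0.584, -0.176, 0.043], 0.71)]
top punch_yellow [([0.567, -0.233, 0.045], 0.88)]
top punch_white [([0.599, -0.113, 0.045], 0.73)]
top cradle_red [([0.596, -0.119, 0.008], 0.63), ([0.555, -0.298, 0.01], 0.61), ([0.573, -0.202, 0.007], 0.23)]
top cradle_blue [([0.588, -0.177, 0.008], 0.93)]
top cradle_yellow []
top cradle_white [([0.598, -0.117, 0.009], 0.87)]
scene tray [([0.629, -0.229, 0.002], 0.86)]
scene rack [([0.578, 0.195, 0.008], 0.71), ([0.606, -0.116, 0.044], 0.24)]
scene punch_red [([0.316, -0.382, 0.011], 0.9), ([0.636, -0.461, 0.014], 0.63), ([0.568, -0.3, 0.042], 0.57)]
scene punch_blue [([0.592, -0.177, 0.043], 0.63), ([0.579, 0.196, 0.011], 0.46)]
scene punch_yellow [([0.577, -0.236, 0.045], 0.84)]
scene punch_white [([0.605, -0.114, 0.044], 0.84)]
scene cradle_red [([0.566, -0.311, 0.014], 0.93), ([0.63, -0.23, 0.004], 0.2)]
scene cradle_blue [([0.601, -0.186, 0.011], 0.61)]
scene cradle_yellow [([0.58, -0.241, 0.017], 0.8), ([0.613, -0.125, 0.008], 0.61)]
scene cradle_white [([0.612, -0.124, 0.01], 0.74)]
```

View pics/top0.png

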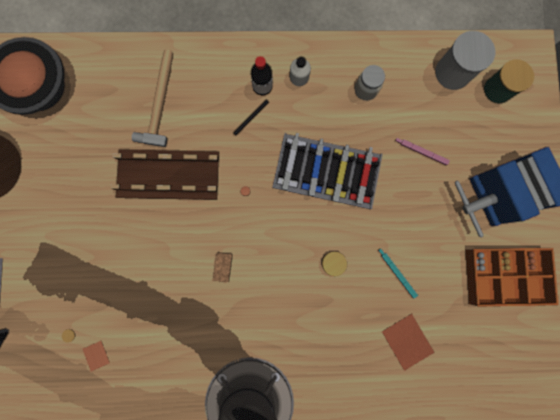

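View pics/scene0.png

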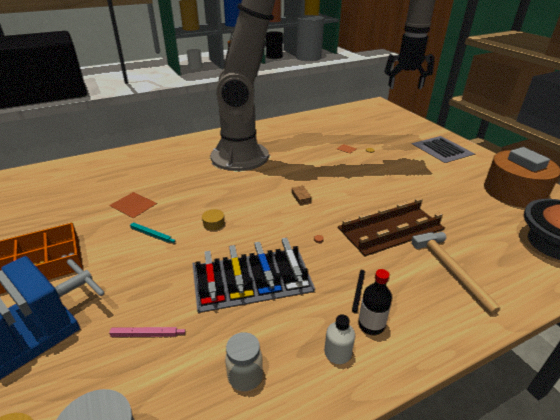

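The tray is on the right: white (290,160), blue (316,165), yellow (340,172) and red (366,177), left to right. The rack is on the left at (167,174), with a hammer head just beyond its left half (150,139). Next I'll look at the rack with the wrist camera.

Request:
{"fn": "jog_arm", "kwargs": {"plan": [{"offset": [25, -25, 10], "delta_rot": [0, 0, 6]}, {"offset": [50, -50, 25], "delta_rot": [0, 0, 13]}, {"offset": [75, -78, 40], "delta_rot": [0, 0, 19]}, {"offset": [100, -105, 55], "delta_rot": [0, 0, 25]}, {"offset": [125, -132, 70], "delta_rot": [0, 0, 26]}, {"offset": [150, -160, 80], "delta_rot": [0, 0, 26]}, {"offset": [175, -185, 90], "delta_rot": [0, 0, 26]}, {"offset": [200, -210, 90], "delta_rot": [0, 0, 26]}]}}

```text
clock: 1.77
tcp_pos: [0.4421, 0.2838, 0.3241]
eef_rot: [-0.003, 3.137, 0.005]
force: [0.6, 0.8, -0.1]
finger_gap: 0.0855
grasp_force: 0.0
```

Request:
{"fn": "jog_arm", "kwargs": {"plan": [{"offset": [20, -20, 0], "delta_rot": [0, 0, 0]}, {"offset": [40, -40, 0], "delta_rot": [0, 0, 0]}, {"offset": [60, -60, 0], "delta_rot": [0, 0, 0]}, {"offset": [80, -80, 0], "delta_rot": [0, 0, 0]}, {"offset": [90, -85, 0], "delta_rot": [0, 0, 0]}, {"offset": [90, -85, 0], "delta_rot": [0, 0, 0]}]}}

```text
clock: 2.27
tcp_pos: [0.5323, 0.1967, 0.3208]
eef_rot: [0.007, 3.141, -0.003]
force: [0.2, 0.1, 0.1]
finger_gap: 0.0855
grasp_force: 0.0
```

```bash
python3 - <<'E'
from station import *
import cv2,numpy as np
np.set_printoptions(precision=4,suppress=True)
s=read_state(); print(s['clock'],s['tcp_pos'],s['eef_rot'])
f=grab_frame("wrist"); cv2.imwrite("pics/w1.png",f["image"][:,:,::-1])
np.savez("w1.npz",**{k:v for k,v in f.items()})
print(f["R"],f["t"],f["fx"],f["cx"],f["cy"], -f["R"].T@f["t"])
print(spot_in("rack",f))
E
```

```text
2.2667 [0.5323 0.1967 0.3208] [ 0.0069  3.1408 -0.0031]
[[ 0.0036  1.     -0.0033]
 [ 0.9658 -0.0027  0.2593]
 [ 0.2593 -0.0041 -0.9658]] [-0.1964 -0.5703  0.3279] 339.67262866711553 282.10228007164477 206.0622224213729 [0.4665 0.1962 0.4639]
[{'centre': [0.5745, 0.2079, 0.007], 'confidence': 0.8}]
```

View pics/w1.png

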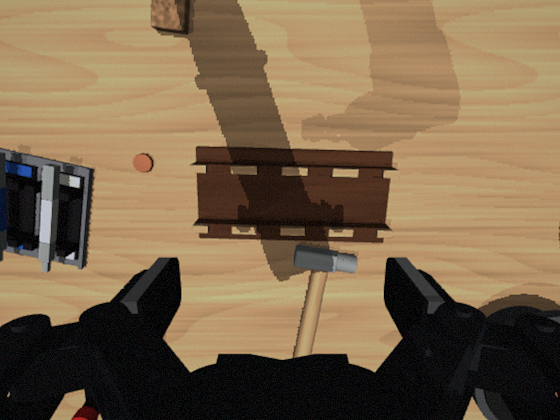

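The rack spans cols 195–390, rows 147–242, with up pointing toward the robot. Pale fence blocks sit at cols ~245, 295 and 345 on rows ~171 and 230, and the hammer head is at (325,260), just beyond the rack. Next I'll segment the fences, upscale the view and fit the pose.

```bash
cat > h.py <<'E'
import numpy as np,cv2
def ray(f,u,v,z):
    d=f["R"].T@np.array([(u-f["cx"])/f["fx"],(v-f["cy"])/f["fy"],1.]); c=-f["R"].T@f["t"]
    return c+d*(z-c[2])/d[2]
def proj(f,X):
    p=f["R"]@np.asarray(X,float)+f["t"]; return np.array([f["fx"]*p[0]/p[2]+f["cx"],f["fy"]*p[1]/p[2]+f["cy"]])
E
python3 - <<'E'
from h import *
f=np.load("w1.npz"); im=f["image"]
roi=im[140:248,185:400]; 
cv2.imwrite("pics/w1c.png",cv2.resize(roi[:,:,::-1],None,fx=3.7,fy=3.7,interpolation=cv2.INTER_CUBIC))
g=roi.astype(int); m=((g[:,:,0]>140)&(g[:,:,2]>90)).astype(np.uint8)
n,l,st,c=cv2.connectedComponentsWithStats(m)
for i in range(1,n):
    if st[i,4]>15: print(st[i],c[i]+[185,140],ray(f,c[i][0]+185,c[i][1]+140,.04).round(4))
for u,v in [(196,147),(392,153),(200,238),(382,242)]: print(u,v,ray(f,u,v,.008).round(4))
E
```

```text
[   0    0   78  108 2142] [202.64892624 203.5410831 ] [0.5766 0.0919 0.04  ]
[ 103    0  112  108 2457] [368.8958079  184.46723647] [0.5522 0.3047 0.04  ]
[114  28   9   8  57] [303.07017544 171.19298246] [0.535 0.221 0.04 ]
[148  29  26   8 186] [344.83333333 172.7688172 ] [0.5371 0.2735 0.04  ]
[47 87 24  8 98] [242.68367347 231.1122449 ] [0.6144 0.1423 0.04  ]
[144  89  24   8 141] [340.9858156  233.34751773] [0.6178 0.272  0.04  ]
196 147 [0.5073 0.0802 0.008 ]
392 153 [0.5161 0.341  0.008 ]
200 238 [0.6358 0.077  0.008 ]
382 242 [0.6424 0.3369 0.008 ]
```

View pics/w1c.png

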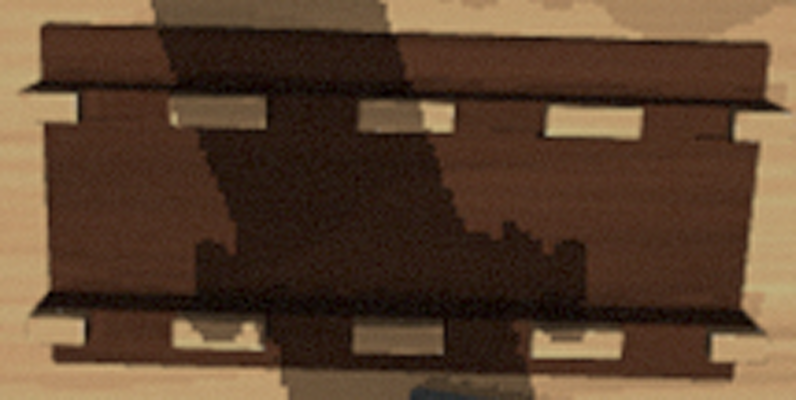

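```bash
cat > pose.py <<'E'
from h import *
def fit(loc,W):
    # 2D rigid
    loc=np.array(loc);W=np.array(W)
    a=loc-loc.mean(0);b=W-W.mean(0)
    th=np.arctan2((a[:,0]*b[:,1]-a[:,1]*b[:,0]).sum(),(a*b).sum())
    R=np.array([[np.cos(th),-np.sin(th)],[np.sin(th),np.cos(th)]])
    o=W.mean(0)-R@loc.mean(0)
    return o,th,R,(W-(loc@R.T+o))
E
python3 - <<'E'
from pose import *
np.set_printoptions(precision=4,suppress=True)
f=np.load("w1.npz")
Y=[-.096,-.032,.032,.096]
px=[(123,110),(312.5,113.5),(499,118),(688.5,123)]; px2=[(129.5,332.5),(309,336),(487.5,341),(667,345.5)]
loc=[];W=[]
for x,pp in((-.04,px),(.04,px2)):
    for y,(u,v) in zip(Y,pp):
        loc.append((x,y)); W.append(ray(f,u/3.7+185-.4,v/3.7+140-.4,.04)[:2])
o,th,R,res=fit(loc,W); print(o,np.degrees(th)); print(res*1000)
for y in Y: print(y, o+R@[0,y])
E
```

```text
[0.5746 0.2088] -1.57439657024504
[[ 0.2742 -0.0865]
 [-0.087   0.287 ]
 [-0.1082 -0.3209]
 [ 0.0468  0.1571]
 [ 0.0166  0.2237]
 [-0.2669  0.1532]
 [ 0.0143 -0.227 ]
 [ 0.1101 -0.1866]]
-0.096 [0.572  0.1128]
-0.032 [0.5737 0.1768]
0.032 [0.5755 0.2408]
0.096 [0.5773 0.3048]
```

Request:
{"fn": "jog_arm", "kwargs": {"plan": [{"offset": [0, -40, 0], "delta_rot": [0, 0, -6]}, {"offset": [0, -80, 0], "delta_rot": [0, 0, -12]}, {"offset": [0, -120, 0], "delta_rot": [0, 0, -13.5]}, {"offset": [0, -160, 0], "delta_rot": [0, 0, -13.5]}, {"offset": [0, -200, 0], "delta_rot": [0, 0, -13.5]}, {"offset": [0, -240, 0], "delta_rot": [0, 0, -13.5]}, {"offset": [0, -280, 0], "delta_rot": [0, 0, -13.5]}, {"offset": [0, -320, -10], "delta_rot": [0, 0, -13.5]}]}}

```text
clock: 3.03
tcp_pos: [0.5311, -0.119, 0.3136]
eef_rot: [0.357, 3.116, 0.003]
force: [0.4, 0.5, 0.4]
finger_gap: 0.0855
grasp_force: 0.0
```

Request:
{"fn": "jog_arm", "kwargs": {"plan": [{"offset": [0, -40, -10], "delta_rot": [0, 0, 0]}, {"offset": [0, -80, -10], "delta_rot": [0, 0, 0]}, {"offset": [0, -80, -10], "delta_rot": [0, 0, 0]}, {"offset": [0, -80, -10], "delta_rot": [0, 0, 0]}]}}

```text
clock: 3.37
tcp_pos: [0.5295, -0.2011, 0.3012]
eef_rot: [-0.371, -3.119, -0.001]
force: [0.4, 0.7, 0.2]
finger_gap: 0.0849
grasp_force: 0.0
```

```bash
python3 - <<'E'
from station import *
from h import *
s=read_state(); print(s['clock'],s['tcp_pos'],s['eef_rot'])
f=grab_frame("wrist"); np.savez("w2.npz",**f)
cv2.imwrite("pics/w2.png",f["image"][:,:,::-1])
for t in ["red","blue","yellow","white"]: print(t,[(d["centre"],d["confidence"]) for d in spot_in("punch_"+t,f)][:2])
E
```

```text
3.3667 [ 0.52946065 -0.20108385  0.30119382] [-3.70952690e-01 -3.11914325e+00 -5.16650727e-04]
red [([0.5517, -0.2978, 0.0448], 0.9), ([0.6115, -0.4832, 0.0153], 0.64)]
blue []
yellow [([0.5605, -0.2366, 0.0477], 0.63)]
white [([0.5873, -0.1079, 0.0448], 0.75)]
```

View pics/w2.png

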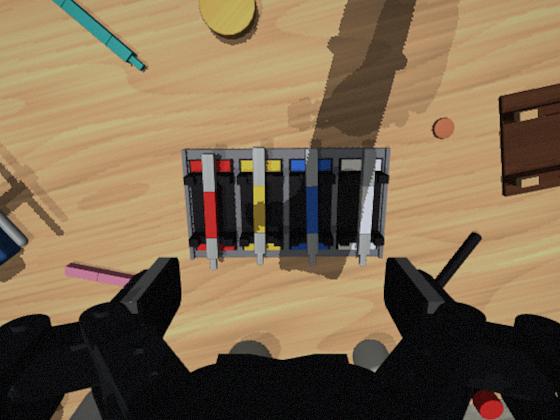

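The wrist view shows the four punches running top (robot side) to bottom (tip): red at col 210, yellow 260, blue 312, white 367. They lie slightly off-centre and slightly turned in their cradles. I'll zoom in to measure each bar.

```bash
python3 - <<'E'
from h import *
f=np.load("w2.npz"); roi=f["image"][138:276,176:398]
r=cv2.resize(roi[:,:,::-1],None,fx=3.6,fy=3.6,interpolation=cv2.INTER_CUBIC)
cv2.imwrite("pics/w2c.png",np.clip(r.astype(float)*1.5,0,255))
E
```

```text
[ WARN:0@0.097] global loadsave.cpp:1063 imwrite_ Unsupported depth image for selected encoder is fallbacked to CV_8U.
```

View pics/w2c.png

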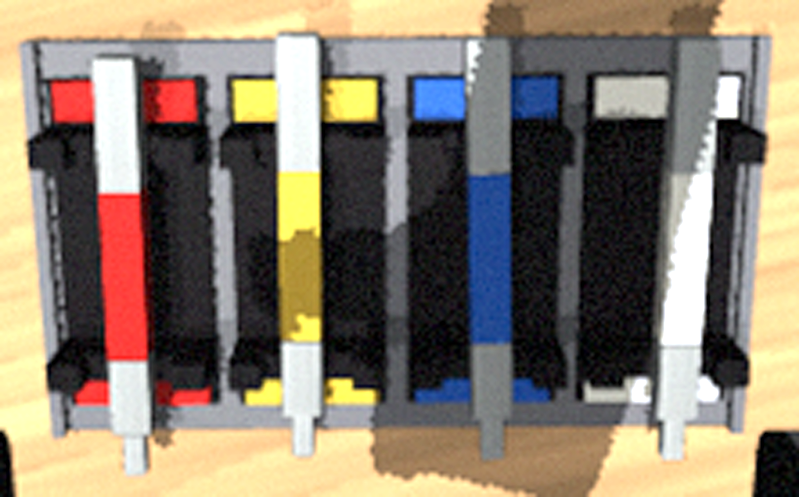

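```bash
python3 - <<'E'
from pose import *
np.set_printoptions(precision=4,suppress=True)
f=np.load("w2.npz")
P=dict(white=((691,173),(681,346),(704,40),(672,458)),blue=((489,175),(490.5,344),(488,40),(491.5,457)),yellow=((300,172),(301,341),(299,35),(303,454)),red=((120,195),(126.5,360),(115,58),(134.5,472)))
for k,pp in P.items():
    q=[ray(f,u/3.6+176-.4,v/3.6+138-.4,z)[:2] for (u,v),z in zip(pp,(.044,.044,.044,.041))]
    d=q[1]-q[0]; e=q[3]-q[2]
    print(k,(q[0]+q[1])/2,(q[2]+q[3])/2,np.linalg.norm(d),np.linalg.norm(e),np.degrees(np.arctan2(d[1],d[0])),np.degrees(np.arctan2(e[1],e[0])))
E
```

```text
white [ 0.5986 -0.1136] [ 0.5986 -0.1127] 0.0610484884604244 0.14846432953596309 -13.053770700407021 -13.773864136924585
blue [ 0.583  -0.1784] [ 0.5827 -0.1781] 0.05967561643342601 0.14818281337609143 -11.750155906846004 -11.682351008206751
yellow [ 0.567  -0.2407] [ 0.5663 -0.2404] 0.059586617258539906 0.14858705990302076 -14.203720031026856 -14.075562010186404
red [ 0.56   -0.3014] [ 0.5592 -0.3008] 0.0587316636057691 0.14822819161065856 -14.510963942083043 -14.315421072471356
```

Request:
{"fn": "jog_arm", "kwargs": {"plan": [{"offset": [14, 18, -30], "delta_rot": [0, 0, 0]}, {"offset": [28, 36, -60], "delta_rot": [0, 0, 0]}, {"offset": [42, 54, -90], "delta_rot": [0, 0, 0]}, {"offset": [56, 72, -120], "delta_rot": [0, 0, 0]}, {"offset": [69, 88, -150], "delta_rot": [0, 0, 0]}, {"offset": [69, 88, -180], "delta_rot": [0, 0, 0]}, {"offset": [69, 88, -200], "delta_rot": [0, 0, 0]}, {"offset": [69, 88, -200], "delta_rot": [0, 0, 0]}], "hand": 0.55, "squeeze": 50}}

```text
clock: 4.28
tcp_pos: [0.5955, -0.1083, 0.0959]
eef_rot: [-0.358, -3.11, -0.002]
force: [-0.7, 0.2, -0.5]
finger_gap: 0.0469
grasp_force: 0.0
```

```bash
python3 - <<'E'
from station import *
for i in range(4):
    grab_frame("top"); s=read_state(); print(s['clock'],s['tcp_pos'].round(4),s['eef_rot'].round(3),s['qd'].round(3).max())
E
```

```text
4.3333 [ 0.5973 -0.1096  0.0989] [-3.610e-01 -3.115e+00 -1.000e-03] 0.029
4.3833 [ 0.5991 -0.1108  0.1013] [-3.63e-01 -3.12e+00 -1.00e-03] 0.02
4.4333 [ 0.6002 -0.1117  0.1028] [0.364 3.118 0.   ] 0.012
4.4833 [ 0.6007 -0.1122  0.1036] [ 0.365  3.116 -0.   ] 0.008
```

Request:
{"fn": "jog_arm", "kwargs": {"plan": [{"offset": [-2, 0, -25], "delta_rot": [0, 0, 0]}, {"offset": [-2, -1, -50], "delta_rot": [0, 0, 0]}, {"offset": [-2, -1, -65], "delta_rot": [0, 0, 0]}, {"offset": [-2, -1, -76], "delta_rot": [0, 0, 0]}, {"offset": [-2, -1, -84], "delta_rot": [0, 0, 0]}, {"offset": [-2, -1, -84], "delta_rot": [0, 0, 0]}, {"offset": [-2, -1, -84], "delta_rot": [0, 0, 0]}, {"offset": [-2, -1, -84], "delta_rot": [0, 0, 0]}]}}

```text
clock: 5.15
tcp_pos: [0.5985, -0.1135, 0.0189]
eef_rot: [0.366, 3.117, -0.0]
force: [0.4, 0.6, 0.5]
finger_gap: 0.047
grasp_force: 0.0
```

Request:
{"fn": "jog_arm", "kwargs": {"plan": [{"offset": [0, 0, 0], "delta_rot": [0, 0, 0]}, {"offset": [0, 0, 0], "delta_rot": [0, 0, 0]}, {"offset": [0, 0, 0], "delta_rot": [0, 0, 0]}, {"offset": [0, 0, 0], "delta_rot": [0, 0, 0]}, {"offset": [0, 0, 0], "delta_rot": [0, 0, 0]}, {"offset": [0, 0, 0], "delta_rot": [0, 0, 0]}, {"offset": [0, 0, 0], "delta_rot": [0, 0, 0]}, {"offset": [0, 0, 0], "delta_rot": [0, 0, 0]}], "hand": 0}}

```text
clock: 5.82
tcp_pos: [0.5979, -0.113, 0.0182]
eef_rot: [0.366, 3.119, 0.001]
force: [0.4, 1.5, 5.3]
finger_gap: 0.0131
grasp_force: 49.5
```

Request:
{"fn": "jog_arm", "kwargs": {"plan": [{"offset": [0, 0, 25], "delta_rot": [0, 0, 0]}, {"offset": [0, 0, 55], "delta_rot": [0, 0, 0]}, {"offset": [-3, 30, 80], "delta_rot": [0, 0, 2]}, {"offset": [-8, 70, 85], "delta_rot": [0, 0, 5]}, {"offset": [-13, 110, 85], "delta_rot": [0, 0, 8]}, {"offset": [-18, 150, 85], "delta_rot": [0, 0, 11]}, {"offset": [-22, 190, 85], "delta_rot": [0, 0, 11.8]}, {"offset": [-26, 226, 85], "delta_rot": [0, 0, 11.8]}]}}

```text
clock: 6.48
tcp_pos: [0.5694, 0.1156, 0.1012]
eef_rot: [-0.041, -3.139, -0.001]
force: [0.9, -0.2, -2.7]
finger_gap: 0.0131
grasp_force: 49.2
```

Request:
{"fn": "jog_arm", "kwargs": {"plan": [{"offset": [0, 0, 0], "delta_rot": [0, 0, 0]}, {"offset": [0, 0, 0], "delta_rot": [0, 0, 0]}, {"offset": [0, 0, 0], "delta_rot": [0, 0, 0]}, {"offset": [0, 0, 0], "delta_rot": [0, 0, 0]}, {"offset": [0, 0, 0], "delta_rot": [0, 0, 0]}, {"offset": [0, 0, 0], "delta_rot": [0, 0, 0]}]}}

```text
clock: 6.98
tcp_pos: [0.5713, 0.1109, 0.1021]
eef_rot: [-0.048, -3.141, 0.001]
force: [1.0, -0.4, -2.6]
finger_gap: 0.0131
grasp_force: 49.3
```

```bash
python3 - <<'E'
from station import *
from h import *
s=read_state(); print(s['clock'],s['tcp_pos'],s['eef_rot'],s['finger_gap'])
f=grab_frame("wrist"); np.savez("w3.npz",**f)
cv2.imwrite("pics/w3.png",f["image"][:,:,::-1])
E
```

```text
6.9833 [0.57126926 0.11085369 0.10214208] [-4.81834693e-02 -3.14104966e+00  1.32520088e-03] 0.013077340245333273
```

View pics/w3.png

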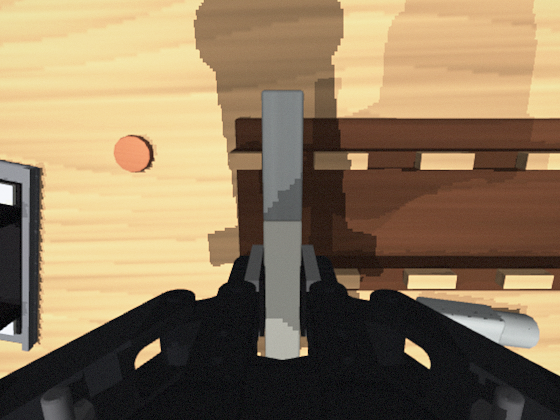

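The bar is held level (cols 262–303) over the right end slot, whose fences show at cols ~235 and 345. The tool is about 2 mm off in y; I'll correct that and lower.

Request:
{"fn": "jog_arm", "kwargs": {"plan": [{"offset": [1, 2, -25], "delta_rot": [0, 0, 0]}, {"offset": [1, 2, -50], "delta_rot": [0, 0, 0]}, {"offset": [1, 2, -65], "delta_rot": [0, 0, 0]}, {"offset": [1, 2, -75], "delta_rot": [0, 0, 0]}, {"offset": [1, 2, -80], "delta_rot": [0, 0, 0]}, {"offset": [1, 2, -83], "delta_rot": [0, 0, 0]}, {"offset": [1, 2, -83], "delta_rot": [0, 0, 0]}, {"offset": [1, 2, -83], "delta_rot": [0, 0, 0]}]}}

```text
clock: 7.7
tcp_pos: [0.5731, 0.1149, 0.0203]
eef_rot: [0.044, 3.139, 0.001]
force: [1.3, -0.6, -1.3]
finger_gap: 0.0133
grasp_force: 49.3
```

```bash
python3 - <<'E'
from h import *
f=np.load("w3.npz")
for p in [(420,298),(505,315),(415,318),(520,347)]: print(p,ray(f,*p,.02).round(4))
E
```

```text
(420, 298) [0.6392 0.2095 0.02  ]
(505, 315) [0.6553 0.2742 0.02  ]
(415, 318) [0.6559 0.207  0.02  ]
(520, 347) [0.6836 0.2896 0.02  ]
```

Request:
{"fn": "jog_arm", "kwargs": {"plan": [{"offset": [0, -1, -1.5], "delta_rot": [0, 0, 0]}, {"offset": [0, -1, -1.5], "delta_rot": [0, 0, 0]}, {"offset": [0, -1, -1.5], "delta_rot": [0, 0, 0]}]}}

```text
clock: 7.95
tcp_pos: [0.5725, 0.1138, 0.0184]
eef_rot: [0.044, 3.14, 0.0]
force: [-0.4, 0.6, -2.2]
finger_gap: 0.0131
grasp_force: 49.3
```

Request:
{"fn": "jog_arm", "kwargs": {"plan": [{"offset": [0, 0, 0], "delta_rot": [0, 0, 0]}, {"offset": [0, 0, 0], "delta_rot": [0, 0, 0]}, {"offset": [0, 0, 0], "delta_rot": [0, 0, 0]}, {"offset": [0, 0, 0], "delta_rot": [0, 0, 0]}, {"offset": [0, 0, 20], "delta_rot": [0, 0, 0]}, {"offset": [0, 0, 50], "delta_rot": [0, 0, 0]}, {"offset": [0, 0, 85], "delta_rot": [0, 0, 0]}, {"offset": [0, 0, 110], "delta_rot": [0, 0, 0]}], "hand": 0.55}}

```text
clock: 8.62
tcp_pos: [0.5731, 0.1139, 0.1306]
eef_rot: [0.044, 3.138, 0.001]
force: [0.7, -0.6, -0.1]
finger_gap: 0.0468
grasp_force: 0.0
```

Request:
{"fn": "jog_arm", "kwargs": {"plan": [{"offset": [1, -35, 0], "delta_rot": [0, 0, -2]}, {"offset": [2, -74, 0], "delta_rot": [0, 0, -4]}, {"offset": [4, -113, 0], "delta_rot": [0, 0, -6]}, {"offset": [6, -152, 0], "delta_rot": [0, 0, -8]}, {"offset": [8, -191, 0], "delta_rot": [0, 0, -10]}, {"offset": [10, -230, 0], "delta_rot": [0, 0, -10]}, {"offset": [10, -268, 0], "delta_rot": [0, 0, -10]}, {"offset": [10, -292, 0], "delta_rot": [0, 0, -10]}]}}

```text
clock: 9.28
tcp_pos: [0.5811, -0.1844, 0.1283]
eef_rot: [0.325, 3.124, -0.006]
force: [0.1, -0.2, 1.2]
finger_gap: 0.0471
grasp_force: 0.0
```

Request:
{"fn": "jog_arm", "kwargs": {"plan": [{"offset": [0, 0, -15], "delta_rot": [0, 0, 0]}, {"offset": [0, 0, -35], "delta_rot": [0, 0, 0]}, {"offset": [0, 0, -45], "delta_rot": [0, 0, 0]}, {"offset": [0, 0, -45], "delta_rot": [0, 0, 0]}, {"offset": [0, 0, -45], "delta_rot": [0, 0, 0]}, {"offset": [0, 0, -45], "delta_rot": [0, 0, 0]}, {"offset": [0, 0, -45], "delta_rot": [0, 0, 0]}]}}

```text
clock: 9.87
tcp_pos: [0.5832, -0.178, 0.0841]
eef_rot: [0.315, 3.123, -0.001]
force: [-0.2, 0.2, 0.3]
finger_gap: 0.047
grasp_force: 0.0
```

Request:
{"fn": "jog_arm", "kwargs": {"plan": [{"offset": [0, 0, -25], "delta_rot": [0, 0, 0]}, {"offset": [0, 0, -42], "delta_rot": [0, 0, 0]}, {"offset": [0, 0, -55], "delta_rot": [0, 0, 0]}, {"offset": [0, 0, -62], "delta_rot": [0, 0, 0]}, {"offset": [0, 0, -65], "delta_rot": [0, 0, 0]}, {"offset": [0, 0, -65], "delta_rot": [0, 0, 0]}, {"offset": [0, 0, -65], "delta_rot": [0, 0, 0]}]}}

```text
clock: 10.45
tcp_pos: [0.5829, -0.1785, 0.0186]
eef_rot: [0.317, 3.124, -0.001]
force: [-0.0, -0.0, 0.5]
finger_gap: 0.0471
grasp_force: 0.0
```

Request:
{"fn": "jog_arm", "kwargs": {"plan": [{"offset": [0, 0, 0], "delta_rot": [0, 0, 0]}, {"offset": [0, 0, 0], "delta_rot": [0, 0, 0]}, {"offset": [0, 0, 0], "delta_rot": [0, 0, 0]}, {"offset": [0, 0, 0], "delta_rot": [0, 0, 0]}, {"offset": [0, 0, 0], "delta_rot": [0, 0, 0]}, {"offset": [0, 0, 0], "delta_rot": [0, 0, 0]}, {"offset": [0, 0, 0], "delta_rot": [0, 0, 0]}, {"offset": [0, 0, 0], "delta_rot": [0, 0, 0]}], "hand": 0}}

```text
clock: 11.12
tcp_pos: [0.5829, -0.1783, 0.0188]
eef_rot: [0.317, 3.124, -0.0]
force: [-0.2, 1.4, 5.6]
finger_gap: 0.0133
grasp_force: 49.6
```

Request:
{"fn": "jog_arm", "kwargs": {"plan": [{"offset": [0, 0, 25], "delta_rot": [0, 0, 0]}, {"offset": [0, 0, 55], "delta_rot": [0, 0, 0]}, {"offset": [-1, 30, 80], "delta_rot": [0, 0, 2]}, {"offset": [-2, 70, 85], "delta_rot": [0, 0, 4]}, {"offset": [-3, 110, 85], "delta_rot": [0, 0, 6]}, {"offset": [-4, 150, 85], "delta_rot": [0, 0, 8]}, {"offset": [-5, 190, 85], "delta_rot": [0, 0, 10]}, {"offset": [-6, 230, 85], "delta_rot": [0, 0, 10]}]}}

```text
clock: 11.78
tcp_pos: [0.5748, 0.0535, 0.1019]
eef_rot: [-0.042, -3.139, 0.0]
force: [-0.0, 0.1, -1.4]
finger_gap: 0.0131
grasp_force: 49.1
```

Request:
{"fn": "jog_arm", "kwargs": {"plan": [{"offset": [-1, 40, 0], "delta_rot": [0, 0, 0]}, {"offset": [-2, 80, 0], "delta_rot": [0, 0, 0]}, {"offset": [-3, 110, 0], "delta_rot": [0, 0, 0]}, {"offset": [-3, 125, 0], "delta_rot": [0, 0, 0]}, {"offset": [-3, 125, -20], "delta_rot": [0, 0, 0]}, {"offset": [-3, 125, -40], "delta_rot": [0, 0, 0]}, {"offset": [-3, 125, -40], "delta_rot": [0, 0, 0]}, {"offset": [-3, 125, -40], "delta_rot": [0, 0, 0]}]}}

```text
clock: 12.45
tcp_pos: [0.5715, 0.1749, 0.061]
eef_rot: [-0.046, -3.137, 0.004]
force: [0.1, -0.3, -1.4]
finger_gap: 0.0128
grasp_force: 49.0
```

Request:
{"fn": "jog_arm", "kwargs": {"plan": [{"offset": [0, 0, 0], "delta_rot": [0, 0, 0]}, {"offset": [0, 0, 0], "delta_rot": [0, 0, 0]}, {"offset": [0, 0, 0], "delta_rot": [0, 0, 0]}]}}

```text
clock: 12.7
tcp_pos: [0.5743, 0.1765, 0.0642]
eef_rot: [0.045, 3.139, 0.001]
force: [0.6, -0.2, -1.5]
finger_gap: 0.0128
grasp_force: 49.0
```

Request:
{"fn": "jog_arm", "kwargs": {"plan": [{"offset": [-1, 0, -15], "delta_rot": [0, 0, 0]}, {"offset": [-1, 0, -30], "delta_rot": [0, 0, 0]}, {"offset": [-1, 0, -40], "delta_rot": [0, 0, 0]}, {"offset": [-1, 0, -45], "delta_rot": [0, 0, 0]}, {"offset": [-1, 0, -45], "delta_rot": [0, 0, 0]}, {"offset": [-1, 0, -45], "delta_rot": [0, 0, 0]}]}}

```text
clock: 13.2
tcp_pos: [0.5726, 0.1768, 0.0188]
eef_rot: [0.044, 3.14, 0.001]
force: [-1.5, -0.4, 3.1]
finger_gap: 0.0133
grasp_force: 49.5
```

Request:
{"fn": "jog_arm", "kwargs": {"plan": [{"offset": [0, 0, 0], "delta_rot": [0, 0, 0]}, {"offset": [0, 0, 0], "delta_rot": [0, 0, 0]}, {"offset": [0, 0, 0], "delta_rot": [0, 0, 0]}, {"offset": [0, 0, 0], "delta_rot": [0, 0, 0]}, {"offset": [0, 0, 20], "delta_rot": [0, 0, 0]}, {"offset": [0, 0, 50], "delta_rot": [0, 0, 0]}, {"offset": [0, 0, 85], "delta_rot": [0, 0, 0]}, {"offset": [0, 0, 110], "delta_rot": [0, 0, 0]}], "hand": 0.55}}

```text
clock: 13.87
tcp_pos: [0.5731, 0.177, 0.1305]
eef_rot: [0.044, 3.139, 0.001]
force: [0.4, 0.1, 0.7]
finger_gap: 0.0469
grasp_force: 0.0
```

Request:
{"fn": "jog_arm", "kwargs": {"plan": [{"offset": [0, -35, 0], "delta_rot": [0, 0, -2]}, {"offset": [0, -74, 0], "delta_rot": [0, 0, -4]}, {"offset": [-1, -113, 0], "delta_rot": [0, 0, -6]}, {"offset": [-2, -152, 0], "delta_rot": [0, 0, -8]}, {"offset": [-3, -191, 0], "delta_rot": [0, 0, -10]}, {"offset": [-4, -230, 0], "delta_rot": [0, 0, -12]}, {"offset": [-5, -268, 0], "delta_rot": [0, 0, -12.5]}, {"offset": [-6, -306, 0], "delta_rot": [0, 0, -12.5]}]}}

```text
clock: 14.53
tcp_pos: [0.5659, -0.131, 0.128]
eef_rot: [0.385, 3.117, 0.0]
force: [-0.5, -0.0, 0.2]
finger_gap: 0.047
grasp_force: 0.0
```

Request:
{"fn": "jog_arm", "kwargs": {"plan": [{"offset": [0, -38, 0], "delta_rot": [0, 0, 0]}, {"offset": [0, -76, 0], "delta_rot": [0, 0, 0]}, {"offset": [0, -112, 0], "delta_rot": [0, 0, 0]}, {"offset": [0, -112, -25], "delta_rot": [0, 0, 0]}, {"offset": [0, -112, -45], "delta_rot": [0, 0, 0]}, {"offset": [0, -112, -45], "delta_rot": [0, 0, 0]}, {"offset": [0, -112, -45], "delta_rot": [0, 0, 0]}, {"offset": [0, -112, -45], "delta_rot": [0, 0, 0]}]}}

```text
clock: 15.2
tcp_pos: [0.567, -0.2407, 0.0837]
eef_rot: [0.383, 3.117, -0.0]
force: [-0.4, -0.5, 0.3]
finger_gap: 0.047
grasp_force: 0.0
```

Request:
{"fn": "jog_arm", "kwargs": {"plan": [{"offset": [0, 0, 0], "delta_rot": [0, 0, 0]}, {"offset": [0, 0, 0], "delta_rot": [0, 0, 0]}, {"offset": [0, 0, 0], "delta_rot": [0, 0, 0]}]}}

```text
clock: 15.45
tcp_pos: [0.567, -0.241, 0.0841]
eef_rot: [0.383, 3.116, -0.001]
force: [1.0, 0.3, -0.6]
finger_gap: 0.0471
grasp_force: 0.0
```

Request:
{"fn": "jog_arm", "kwargs": {"plan": [{"offset": [0, 0, -25], "delta_rot": [0, 0, 0]}, {"offset": [0, 0, -42], "delta_rot": [0, 0, 0]}, {"offset": [0, 0, -55], "delta_rot": [0, 0, 0]}, {"offset": [0, 0, -62], "delta_rot": [0, 0, 0]}, {"offset": [0, 0, -65], "delta_rot": [0, 0, 0]}, {"offset": [0, 0, -65], "delta_rot": [0, 0, 0]}, {"offset": [0, 0, -65], "delta_rot": [0, 0, 0]}]}}

```text
clock: 16.03
tcp_pos: [0.5668, -0.2416, 0.0186]
eef_rot: [0.385, 3.116, -0.001]
force: [0.4, -0.5, 0.1]
finger_gap: 0.0468
grasp_force: 0.0
```

Request:
{"fn": "jog_arm", "kwargs": {"plan": [{"offset": [0, 0, 0], "delta_rot": [0, 0, 0]}, {"offset": [0, 0, 0], "delta_rot": [0, 0, 0]}, {"offset": [0, 0, 0], "delta_rot": [0, 0, 0]}, {"offset": [0, 0, 0], "delta_rot": [0, 0, 0]}, {"offset": [0, 0, 0], "delta_rot": [0, 0, 0]}, {"offset": [0, 0, 0], "delta_rot": [0, 0, 0]}, {"offset": [0, 0, 0], "delta_rot": [0, 0, 0]}, {"offset": [0, 0, 0], "delta_rot": [0, 0, 0]}], "hand": 0}}

```text
clock: 16.7
tcp_pos: [0.5669, -0.2412, 0.0188]
eef_rot: [0.385, 3.116, 0.0]
force: [-0.2, 0.4, 6.0]
finger_gap: 0.013
grasp_force: 49.7
```

Request:
{"fn": "jog_arm", "kwargs": {"plan": [{"offset": [0, 0, 25], "delta_rot": [0, 0, 0]}, {"offset": [0, 0, 55], "delta_rot": [0, 0, 0]}, {"offset": [0, 30, 80], "delta_rot": [0, 0, 2]}, {"offset": [0, 70, 85], "delta_rot": [0, 0, 4]}, {"offset": [1, 110, 85], "delta_rot": [0, 0, 6]}, {"offset": [1, 150, 85], "delta_rot": [0, 0, 8]}, {"offset": [2, 190, 85], "delta_rot": [0, 0, 10]}, {"offset": [2, 230, 85], "delta_rot": [0, 0, 12.4]}]}}

```text
clock: 17.37
tcp_pos: [0.5669, -0.0094, 0.1018]
eef_rot: [-0.044, -3.139, 0.0]
force: [1.0, -0.7, -3.1]
finger_gap: 0.0126
grasp_force: 49.2
```

Request:
{"fn": "jog_arm", "kwargs": {"plan": [{"offset": [0, 38, 0], "delta_rot": [0, 0, 0]}, {"offset": [0, 76, 0], "delta_rot": [0, 0, 0]}, {"offset": [0, 114, 0], "delta_rot": [0, 0, 0]}, {"offset": [1, 152, 0], "delta_rot": [0, 0, 0]}, {"offset": [1, 190, 0], "delta_rot": [0, 0, 0]}, {"offset": [2, 225, 0], "delta_rot": [0, 0, 0]}, {"offset": [2, 245, 0], "delta_rot": [0, 0, 0]}, {"offset": [2, 252, -10], "delta_rot": [0, 0, 0]}]}}

```text
clock: 18.03
tcp_pos: [0.5694, 0.2483, 0.0931]
eef_rot: [0.033, 3.14, 0.008]
force: [0.5, 1.8, -2.6]
finger_gap: 0.013
grasp_force: 49.3
```

Request:
{"fn": "jog_arm", "kwargs": {"plan": [{"offset": [0, 0, -15], "delta_rot": [0, 0, 0]}, {"offset": [0, 0, -30], "delta_rot": [0, 0, 0]}, {"offset": [0, 0, -30], "delta_rot": [0, 0, 0]}, {"offset": [0, 0, -30], "delta_rot": [0, 0, 0]}, {"offset": [0, 0, -30], "delta_rot": [0, 0, 0]}, {"offset": [0, 0, -30], "delta_rot": [0, 0, 0]}]}}

```text
clock: 18.53
tcp_pos: [0.571, 0.2403, 0.0637]
eef_rot: [0.048, 3.139, 0.001]
force: [0.4, 0.2, -1.0]
finger_gap: 0.0132
grasp_force: 49.2
```

Request:
{"fn": "jog_arm", "kwargs": {"plan": [{"offset": [0, 0, -15], "delta_rot": [0, 0, 0]}, {"offset": [0, 0, -28], "delta_rot": [0, 0, 0]}, {"offset": [0, 0, -36], "delta_rot": [0, 0, 0]}, {"offset": [0, 0, -42], "delta_rot": [0, 0, 0]}, {"offset": [0, 0, -45], "delta_rot": [0, 0, 0]}, {"offset": [0, 0, -45], "delta_rot": [0, 0, 0]}, {"offset": [0, 0, -45], "delta_rot": [0, 0, 0]}]}}

```text
clock: 19.12
tcp_pos: [0.5708, 0.2409, 0.0189]
eef_rot: [0.046, 3.14, 0.001]
force: [-1.3, -0.7, 1.9]
finger_gap: 0.0133
grasp_force: 49.6
```

Request:
{"fn": "jog_arm", "kwargs": {"plan": [{"offset": [0, 0, 0], "delta_rot": [0, 0, 0]}, {"offset": [0, 0, 0], "delta_rot": [0, 0, 0]}, {"offset": [0, 0, 0], "delta_rot": [0, 0, 0]}, {"offset": [0, 0, 0], "delta_rot": [0, 0, 0]}, {"offset": [0, 0, 20], "delta_rot": [0, 0, 0]}, {"offset": [0, 0, 50], "delta_rot": [0, 0, 0]}, {"offset": [0, 0, 85], "delta_rot": [0, 0, 0]}, {"offset": [0, 0, 110], "delta_rot": [0, 0, 0]}], "hand": 0.55}}

```text
clock: 19.78
tcp_pos: [0.5711, 0.2411, 0.1306]
eef_rot: [0.046, 3.138, 0.002]
force: [1.6, -0.5, 0.3]
finger_gap: 0.0472
grasp_force: 0.0
```

Request:
{"fn": "jog_arm", "kwargs": {"plan": [{"offset": [-1, -35, 0], "delta_rot": [0, 0, -2]}, {"offset": [-2, -74, 0], "delta_rot": [0, 0, -4]}, {"offset": [-3, -113, 0], "delta_rot": [0, 0, -6]}, {"offset": [-4, -152, 0], "delta_rot": [0, 0, -8]}, {"offset": [-5, -191, 0], "delta_rot": [0, 0, -10]}, {"offset": [-6, -230, 0], "delta_rot": [0, 0, -12]}, {"offset": [-7, -268, 0], "delta_rot": [0, 0, -12.7]}, {"offset": [-8, -306, 0], "delta_rot": [0, 0, -12.7]}]}}

```text
clock: 20.45
tcp_pos: [0.5619, -0.067, 0.1281]
eef_rot: [0.394, 3.116, 0.0]
force: [0.5, -0.4, 0.5]
finger_gap: 0.0468
grasp_force: 0.0
```

Request:
{"fn": "jog_arm", "kwargs": {"plan": [{"offset": [-1, -38, 0], "delta_rot": [0, 0, 0]}, {"offset": [-2, -76, 0], "delta_rot": [0, 0, 0]}, {"offset": [-3, -114, 0], "delta_rot": [0, 0, 0]}, {"offset": [-4, -152, 0], "delta_rot": [0, 0, 0]}, {"offset": [-4, -190, 0], "delta_rot": [0, 0, 0]}, {"offset": [-4, -220, 0], "delta_rot": [0, 0, 0]}, {"offset": [-4, -236, 0], "delta_rot": [0, 0, 0]}, {"offset": [-4, -236, -20], "delta_rot": [0, 0, 0]}]}}

```text
clock: 21.12
tcp_pos: [0.5586, -0.3108, 0.1122]
eef_rot: [0.405, 3.107, -0.015]
force: [0.2, -1.3, 0.0]
finger_gap: 0.0471
grasp_force: 0.0
```

Request:
{"fn": "jog_arm", "kwargs": {"plan": [{"offset": [0, 0, -25], "delta_rot": [0, 0, 0]}, {"offset": [0, 0, -25], "delta_rot": [0, 0, 0]}, {"offset": [0, 0, -25], "delta_rot": [0, 0, 0]}, {"offset": [0, 0, -25], "delta_rot": [0, 0, 0]}, {"offset": [0, 0, -25], "delta_rot": [0, 0, 0]}, {"offset": [0, 0, -25], "delta_rot": [0, 0, 0]}]}}

```text
clock: 21.62
tcp_pos: [0.5593, -0.3015, 0.0846]
eef_rot: [0.392, 3.114, -0.002]
force: [-0.0, 0.4, 0.1]
finger_gap: 0.0473
grasp_force: 0.0
```

Request:
{"fn": "jog_arm", "kwargs": {"plan": [{"offset": [0, 0, -25], "delta_rot": [0, 0, 0]}, {"offset": [0, 0, -42], "delta_rot": [0, 0, 0]}, {"offset": [0, 0, -55], "delta_rot": [0, 0, 0]}, {"offset": [0, 0, -62], "delta_rot": [0, 0, 0]}, {"offset": [0, 0, -65], "delta_rot": [0, 0, 0]}, {"offset": [0, 0, -65], "delta_rot": [0, 0, 0]}, {"offset": [0, 0, -65], "delta_rot": [0, 0, 0]}]}}

```text
clock: 22.2
tcp_pos: [0.5587, -0.3016, 0.0187]
eef_rot: [0.393, 3.115, -0.001]
force: [0.2, -0.5, -0.1]
finger_gap: 0.0474
grasp_force: 0.0
```

Request:
{"fn": "jog_arm", "kwargs": {"plan": [{"offset": [0, 0, 0], "delta_rot": [0, 0, 0]}, {"offset": [0, 0, 0], "delta_rot": [0, 0, 0]}, {"offset": [0, 0, 0], "delta_rot": [0, 0, 0]}, {"offset": [0, 0, 0], "delta_rot": [0, 0, 0]}, {"offset": [0, 0, 0], "delta_rot": [0, 0, 0]}, {"offset": [0, 0, 0], "delta_rot": [0, 0, 0]}, {"offset": [0, 0, 0], "delta_rot": [0, 0, 0]}, {"offset": [0, 0, 0], "delta_rot": [0, 0, 0]}], "hand": 0}}

```text
clock: 22.87
tcp_pos: [0.5589, -0.3013, 0.0188]
eef_rot: [0.393, 3.115, -0.0]
force: [-0.0, 1.5, 5.6]
finger_gap: 0.013
grasp_force: 49.7
```

Request:
{"fn": "jog_arm", "kwargs": {"plan": [{"offset": [0, 0, 25], "delta_rot": [0, 0, 0]}, {"offset": [0, 0, 55], "delta_rot": [0, 0, 0]}, {"offset": [0, 30, 80], "delta_rot": [0, 0, 2]}, {"offset": [1, 70, 85], "delta_rot": [0, 0, 4]}, {"offset": [2, 110, 85], "delta_rot": [0, 0, 6]}, {"offset": [3, 150, 85], "delta_rot": [0, 0, 8]}, {"offset": [4, 190, 85], "delta_rot": [0, 0, 10]}, {"offset": [5, 230, 85], "delta_rot": [0, 0, 12.8]}]}}

```text
clock: 23.53
tcp_pos: [0.5617, -0.0693, 0.1018]
eef_rot: [-0.041, -3.139, 0.0]
force: [0.5, 0.1, -2.0]
finger_gap: 0.0129
grasp_force: 49.2
```

Request:
{"fn": "jog_arm", "kwargs": {"plan": [{"offset": [2, 38, 0], "delta_rot": [0, 0, 0]}, {"offset": [4, 76, 0], "delta_rot": [0, 0, 0]}, {"offset": [5, 114, 0], "delta_rot": [0, 0, 0]}, {"offset": [6, 152, 0], "delta_rot": [0, 0, 0]}, {"offset": [7, 190, 0], "delta_rot": [0, 0, 0]}, {"offset": [8, 228, 0], "delta_rot": [0, 0, 0]}, {"offset": [9, 266, 0], "delta_rot": [0, 0, 0]}, {"offset": [10, 300, 0], "delta_rot": [0, 0, 0]}]}}

```text
clock: 24.2
tcp_pos: [0.5716, 0.2314, 0.1015]
eef_rot: [-0.041, -3.139, 0.0]
force: [0.0, 0.2, -2.0]
finger_gap: 0.0128
grasp_force: 49.2
```

Request:
{"fn": "jog_arm", "kwargs": {"plan": [{"offset": [1, 30, 0], "delta_rot": [0, 0, 0]}, {"offset": [2, 55, 0], "delta_rot": [0, 0, 0]}, {"offset": [2, 76, 0], "delta_rot": [0, 0, 0]}, {"offset": [2, 76, -20], "delta_rot": [0, 0, 0]}, {"offset": [2, 76, -40], "delta_rot": [0, 0, 0]}, {"offset": [2, 76, -40], "delta_rot": [0, 0, 0]}, {"offset": [2, 76, -40], "delta_rot": [0, 0, 0]}, {"offset": [2, 76, -40], "delta_rot": [0, 0, 0]}]}}

```text
clock: 24.87
tcp_pos: [0.5754, 0.304, 0.0629]
eef_rot: [0.045, 3.141, -0.001]
force: [0.9, 0.2, -2.7]
finger_gap: 0.0131
grasp_force: 49.1
```

Request:
{"fn": "jog_arm", "kwargs": {"plan": [{"offset": [0, 0, 0], "delta_rot": [0, 0, 0]}, {"offset": [0, 0, 0], "delta_rot": [0, 0, 0]}, {"offset": [0, 0, 0], "delta_rot": [0, 0, 0]}]}}

```text
clock: 25.12
tcp_pos: [0.5759, 0.3049, 0.0641]
eef_rot: [0.044, 3.139, 0.002]
force: [-0.1, -0.2, -1.8]
finger_gap: 0.0133
grasp_force: 49.2
```

Request:
{"fn": "jog_arm", "kwargs": {"plan": [{"offset": [0, 0, -15], "delta_rot": [0, 0, 0]}, {"offset": [0, 0, -28], "delta_rot": [0, 0, 0]}, {"offset": [0, 0, -36], "delta_rot": [0, 0, 0]}, {"offset": [0, 0, -42], "delta_rot": [0, 0, 0]}, {"offset": [0, 0, -45], "delta_rot": [0, 0, 0]}, {"offset": [0, 0, -45], "delta_rot": [0, 0, 0]}, {"offset": [0, 0, -45], "delta_rot": [0, 0, 0]}]}}

```text
clock: 25.7
tcp_pos: [0.5745, 0.3047, 0.0189]
eef_rot: [-0.043, -3.14, 0.0]
force: [-3.6, -1.6, 4.9]
finger_gap: 0.0132
grasp_force: 50.1
```

Request:
{"fn": "jog_arm", "kwargs": {"plan": [{"offset": [0, 0, 0], "delta_rot": [0, 0, 0]}, {"offset": [0, 0, 0], "delta_rot": [0, 0, 0]}, {"offset": [0, 0, 0], "delta_rot": [0, 0, 0]}, {"offset": [0, 0, 0], "delta_rot": [0, 0, 0]}, {"offset": [0, 0, 20], "delta_rot": [0, 0, 0]}, {"offset": [0, 0, 50], "delta_rot": [0, 0, 0]}, {"offset": [0, 0, 85], "delta_rot": [0, 0, 0]}, {"offset": [0, 0, 110], "delta_rot": [0, 0, 0]}], "hand": 0.55}}

```text
clock: 26.37
tcp_pos: [0.5761, 0.3052, 0.1305]
eef_rot: [0.043, 3.138, 0.002]
force: [0.9, 0.1, 1.3]
finger_gap: 0.047
grasp_force: 0.0
```

Request:
{"fn": "jog_arm", "kwargs": {"plan": [{"offset": [-10, -25, 30], "delta_rot": [0, 0, 0]}, {"offset": [-20, -45, 60], "delta_rot": [0, 0, 0]}, {"offset": [-30, -65, 90], "delta_rot": [0, 0, 0]}, {"offset": [-40, -85, 120], "delta_rot": [0, 0, 0]}, {"offset": [-45, -105, 150], "delta_rot": [0, 0, 0]}, {"offset": [-45, -105, 190], "delta_rot": [0, 0, 0]}, {"offset": [-45, -105, 190], "delta_rot": [0, 0, 0]}, {"offset": [-45, -105, 190], "delta_rot": [0, 0, 0]}]}}

```text
clock: 27.03
tcp_pos: [0.5318, 0.1999, 0.3211]
eef_rot: [0.045, 3.134, 0.005]
force: [-0.9, -0.4, -0.5]
finger_gap: 0.0469
grasp_force: 0.0
```

```bash
python3 - <<'E'
from station import *
from h import *
f=grab_frame("wrist"); np.savez("w4.npz",**f); cv2.imwrite("pics/w4.png",f["image"][:,:,::-1])
E
```

```text
(no output)
```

View pics/w4.png

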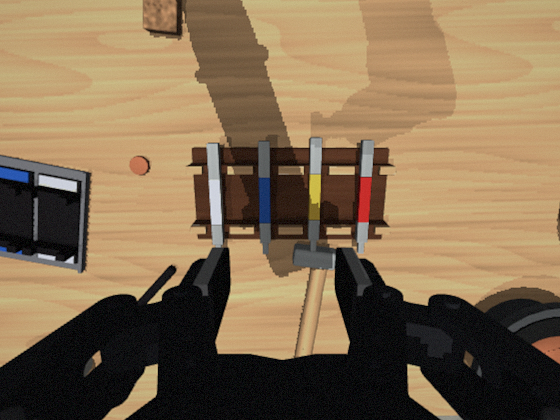

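All four punches lie flat in their slots across both rails: white (215,190), blue (264), yellow (315) and red (365). In this flipped view, image left is the robot's right, so the order is correct. The hammer was not moved.

```bash
python3 -c "
from station import *
print(hand_in())"
```

```text
the job is handed in; nothing more can be done
None
```

I moved all four punches into the rack in reverse order (white in the right-hand end slot, then blue and yellow, with red in the left-hand end slot), let go of each, and handed the job in at about 27 s.

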